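# Zero the tare and hold the hidden bolt head

### The arm

A 7-joint arm with a two-finger parallel gripper is mounted at the origin on a cart in front of the work surface, level with it; the furniture and walls round the work are solid. World frame = base frame: x ahead of the robot, y to its left, z up, the work surface at z = 0. Lengths are in m, angles in degrees, forces in N, time in s.
With the tool pointing down it reaches from about 0.4 to 0.85 m from the base axis. Payload 4.5 kg.
Tool frame: the origin (TCP) lies between the finger pads, 19 mm behind the fingertips; this is the grasp point; z points along the fingers, y is the line along which they close (so a half turn about z gives the same grasp; the last joint's range is limited). The gripper opens to 85 mm and grips with 20 to 120 N. Pads are 22 mm wide; open, the fingers measure 114 mm over their backs; the gripper's body (76 mm by 85 mm) begins 54 mm behind the grasp point. The pads swing forward as they close: fully open they stand 13 mm farther back than shut.
Start: joints at [65.65, 39.483, -11.15, 89.685, 9.013, 51.709, -12.324], TCP at [0.277, -0.56, 0.25] pointing down, gripper open.
Joint ranges: [-172.22, 172.22], [-26.19, 119.32], [-84.43, 86.54], [7.71, 146.69], [-57.33, 237.33], [2.42, 119.75], [-152.13, 152.13]. Speed limits (degrees/s): [147.25, 147.25, 180, 180, 180, 180, 180].

### API

Orientations are given as a 3x3 rotation matrix whose columns are the frame's x, y, z axes.
In Python, from bench import env, cams gives the robot as it stands.
- The arm moves only by the shell command python3 -m handwheel 'ROWS' [OPENING] [FORCE]. ROWS is JSON, a list of rows, each a list of 6 numbers: the shift along the tool's x, y, z in m, then the turn, a rotation vector about the tool's x, y, z in rad. In form: [[dx, dy, dz, rx, ry, rz], ...]. A call has 1 to 5 rows; each row shifts and turns the commanded pose from where the row before left it, along the tool's axes as they then stand; what a row does not reach is not made up. A row lasts 1/12 s, in which the tool goes at most 41.7 mm and 7.16 degrees, less where a joint would pass 70% of its speed; a pose out of reach is approached as far as the arm can. A call with a gripper value outside its range is refused whole. OPENING is the closure, from -1 (fully open) to 1 (shut), set as the call begins (- or left out, the last holds). The fingers move at their own pace and stop on an object; FORCE is the grip in N (left out, the last holds). Time passes only in rows, so rows that do not move let the fingers close. It gives the time, the measured TCP pose, the force, the opening and the grip force at its end, in the units of the state.
- env.state(): the state, without advancing time (a new reading comes with each control period).
- cams.read_camera(name): name is "scene" or "top" or "wrist"; returns the picture (400x640x3 uint8, red, green, blue); there is no depth.
- cams.get_calibration(name): a dict with "K" (3x3 intrinsics, pixels), "position" and "attitude" of the camera in the world; the wrist camera has in their place "tool_from_camera" (4x4, takes a point from camera to tool coordinates, whose origin is the TCP and whose axes are the flange's). Camera axes: x right, y up, looking along -z (the intrinsics and any distortion apply to the point x, -y, -z); pixel columns grow to the right and rows downward; lengths in m; the calibration is good to about 2 mm. A picture is of the moment at which its call begins: read the wrist's pose just before it. get_calibration takes no time and is no camera call.
- env.finish_job(): hands the job in; it is judged then, once.
The state is a dict: "time_s": time; "q": joint angles; "dq": joint speeds; "joint_efforts": joint torques, N m; "ee_pos": TCP position; "tcp_rot": TCP orientation; "contact_force": force on the tool from outside, world axes, zero at the start; "wrist_torque": the same for the moment, N m; "finger_gap": opening from 0.0 (shut) to 1.0 (fully open); "grasp_force": force on a finger pad.
Only numpy, scipy, OpenCV 4.12 (cv2) and the standard library are available. Lean on these libraries where they do the work, as an engineer would, in place of code of your own. Each camera call takes 0.05 s, during which the arm holds its last target. There are 200 camera calls.

### The job

Set up the torsion stand so that a colleague can tighten its front lock nut: first turn the tare knob on the grey housing until its pointer is at the red zero mark. Then reach down into the gap behind the dial bracket, grasp the hidden hexagonal bolt head, turn it against its spring until the needle on the front dial points straight up to its red zero mark, and keep it from turning back. Finish while still gripping the head there, with the tare knob still at zero, and leave the other things on the trolley where they stand.

Things in the scene. Friction and masses are not known exactly. Their poses are not given: they have to be found in the camera images.
- torsion_stand: The torsion stand, fixed: grey base plate 170x250x14 mm, blue U-bracket on its right, grey housing on its left. Origin on the trolley top under the stand; x points away from the robot (yaw up to 0.3 rad either way), y left, z up. The bolt's axis runs along the stand's x at y = -55 mm, 110 mm above the trolley. Gap between the bracket's plates: 60 mm, open above and sideways.
- dial (a point): Centre of the white dial on the front face of the bracket's front plate, on the bolt's axis (stand x -16, y -55 mm, 110 mm up). The plate is 8 mm thick, 68 mm wide, its top round with radius 34 mm about the axis. The black needle on the dial turns with the bolt; the red zero mark is straight above the centre. A brass nut and bolt end stick out 22 mm in front.
- rear_plate (a point): Point on the bolt's axis on the front face of the bracket's rear plate (stand x 52 mm, y -55 mm, 110 mm up), which bounds the gap behind. The plate is 8 mm thick, 56 mm wide, its top round with radius 28 mm about the axis.
- housing_top (a point): Centre of the top of the grey tare housing (stand x 10, y 75 mm, 54 mm above the trolley), 92 mm along the stand's x and 84 mm along y; it carries the tare knob and a white scale with a red zero mark at the far side.
- tare_knob (a joint): Angle of the tare knob about the vertical, rad: 0 when its white pointer is at the red zero mark (far side, along the stand's +x), growing anticlockwise seen from above; starts at 0.55 to 1.2, stops at -1.6 and 1.6. Light friction (0.04 N m); it stays where it is left.
- tare_knob_grip (a point): Point on the tare knob's axis in the middle of its grip (stand x 10, y 75 mm, 75.5 mm above the trolley). The grip is an upright black bar 46 mm long, 13 mm thick, its top 10 mm above this point, on a disc 50 mm across whose top is 14 mm below this point. The point's x lies along the bar to the pointer and turns with the knob.
- bolt_turn (a joint): Angle of the bolt about the stand's x, rad: 0 when the dial needle points straight up and two flats of the head are upright, facing the stand's +y and -y; positive leans needle and head to the right seen from the robot (to the stand's -y). A spring (0.35 N m/rad, 0.12 N m at zero) draws it to 0.35, with friction of 0.03 N m: left alone it rests at 0.26 to 0.44. Stops at -0.6 and 0.6.
- bolt_head: The bolt's steel hexagonal head in the gap behind the front plate, hidden from the front: 24 mm across flats, 28 mm across corners, 18 mm thick along the axis. Origin at its centre (stand x 22, y -55 mm, 110 mm above the trolley), midway between the plates. Axes turn with the bolt: x along the bolt away from the robot; two flats face its own +y and -y.
- beaker: Bystander: steel beaker with handle, 193 mm tall; loose; origin at the centre of its underside.
- brown_bottle: Bystander: brown glass bottle, blue cap, 155 mm tall; loose; origin at the centre of its underside.
- stain_jar: Bystander: clear jar, black lid, blue contents, 99 mm tall; loose; origin at the centre of its underside.
- strip_tub: Bystander: white tub, green band, turquoise lid, 99 mm tall; loose; origin at the centre of its underside.
- petri: Bystander: petri dish, 90 mm across, 16 mm tall; loose; origin at the centre of its underside.
- slide_box: Bystander: small white and teal carton, 36x90x59 mm; loose; origin at the centre of its underside.
- timer: Bystander: white timer with three buttons, 57x61x19 mm; loose; origin at the centre of its underside.
- tape: Bystander: roll of blue tape, 60 mm across, 18 mm tall; loose; origin at the centre of its underside.

How it is judged:
By the outcome, as a careful person would: the job done as asked, in the order asked, and still so for the second after the job is handed in, while the arm keeps its last pose, push and grip.
It also fails if it takes over 48 s, if anything falls off the work surface, if the arm or the gripper's body presses on something with over 40 N, if the wrist force passes 120 N, or if a joint passes its speed limit or range.

## Working session

There is one attempt and no reset: what is moved stays moved. The work goes in short steps, Python scripts to look and compute and a shell command to move; the robot and the scene stay as the last step left them, time stands still between calls to the robot, and variables do not carry over. Pictures are saved under pics/ and viewed, at most 10 in all, crops included, and the job is handed in when it is done.

```bash
mkdir -p pics; ls; python3 - <<'E'
from bench import env,cams
import cv2,numpy as np
s=env.state();print(s['time_s'],s['ee_pos'],np.round(s['tcp_rot'],3).tolist(),s['finger_gap'],s['contact_force'])
for n in("scene","top","wrist"):
    c=cams.get_calibration(n);print(n,{k:np.round(v,4).tolist() if not isinstance(v,str) else v for k,v in c.items()})
    cv2.imwrite(f"pics/{n}0.png",cams.read_camera(n)[:,:,::-1])
E
```

```text
pics
0.0 [ 0.2764695  -0.55981066  0.24914952] [[0.897, 0.443, -0.001], [0.443, -0.897, 0.002], [-0.0, -0.002, -1.0]] 0.9991186372692696 [ 0.09882354  0.06357228 -0.82989982]
scene {'K': [[507.9357, 0.0, 304.7256], [0.0, 507.9357, 209.8909], [0.0, 0.0, 1.0]], 'position': [-0.0607, 0.5371, 1.0252], 'attitude': [[-0.6955, 0.5362, -0.4783], [-0.7184, -0.5324, 0.4477], [-0.0146, 0.655, 0.7555]]}
top {'K': [[371.6617, 0.0, 317.505], [0.0, 371.6617, 204.623], [0.0, 0.0, 1.0]], 'position': [0.461, -0.0298, 0.9555], 'attitude': [[-0.0206, 0.9944, -0.1037], [-0.9997, -0.0219, -0.0117], [-0.0139, 0.1034, 0.9945]]}
wrist {'K': [[288.3334, 0.0, 317.4219], [0.0, 288.3334, 193.812], [0.0, 0.0, 1.0]], 'tool_from_camera': [[-0.0007, 0.949, 0.3152, 0.0813], [1.0, 0.0004, 0.0012, -0.0006], [0.001, 0.3152, -0.949, -0.1246], [0.0, 0.0, 0.0, 1.0]]}
```

View pics/scene0.png

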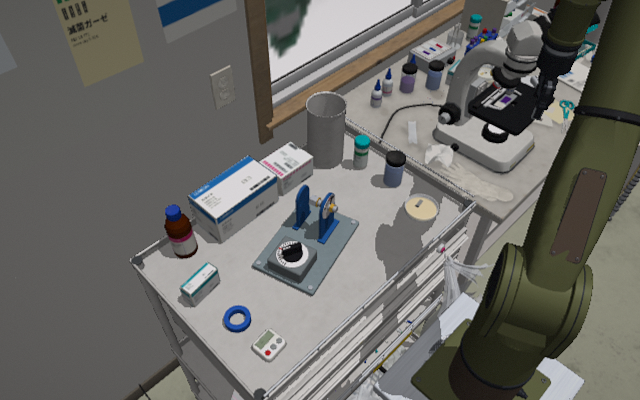

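View pics/top0.png

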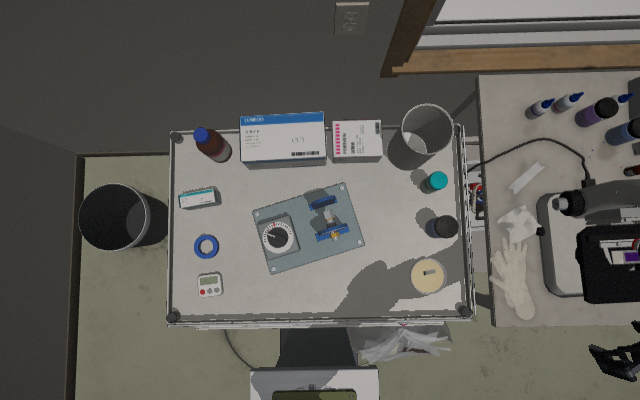

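The top view shows the stand with its plate corners near (253,211), (343,183), (364,243) and (272,273), and the knob near (277,236). In the scene view the bracket is near (318,210) and the knob near (292,252). I'll enlarge both.

```bash
python3 - <<'E'
import cv2
a=cv2.imread("pics/top0.png")[172:282,245:375];cv2.imwrite("pics/topc.png",cv2.resize(a,None,fx=5,fy=5,interpolation=cv2.INTER_CUBIC))
a=cv2.imread("pics/scene0.png")[178:298,245:365];cv2.imwrite("pics/scenec.png",cv2.resize(a,None,fx=5,fy=5,interpolation=cv2.INTER_CUBIC))
E
```

```text
(no output)
```

View pics/topc.png

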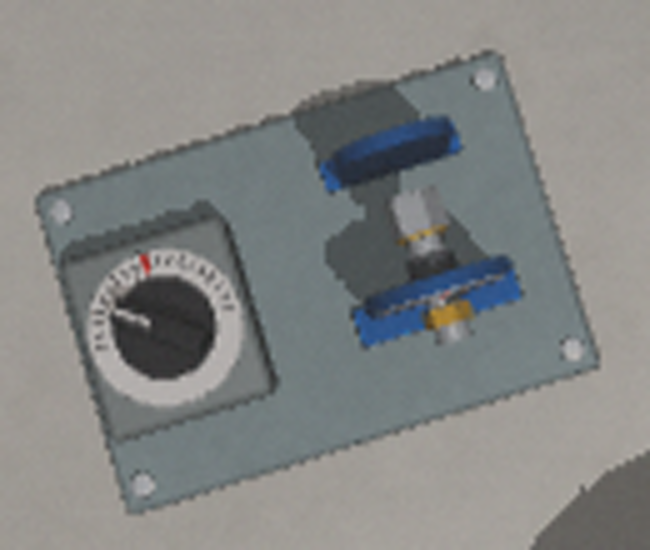

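View pics/scenec.png

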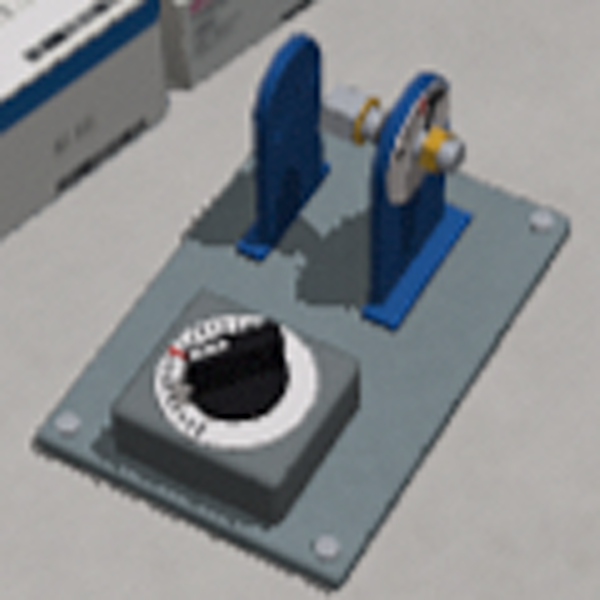

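```bash
cat > h.py <<'E'
from bench import env,cams
import numpy as np
from scipy.optimize import least_squares
from scipy.spatial.transform import Rotation as R
def proj(K,pos,att,P):
    c=(np.atleast_2d(P)-pos)@np.array(att); return np.c_[K[0][0]*c[:,0]/-c[:,2]+K[0][2],-K[1][1]*c[:,1]/-c[:,2]+K[1][2]]
def cam(n):
    c=cams.get_calibration(n)
    if n!="wrist": return np.array(c["K"]),np.array(c["position"]),np.array(c["attitude"])
    s=env.state();T=np.array(c["tool_from_camera"]);r=np.array(s["tcp_rot"])
    return np.array(c["K"]),np.array(s["ee_pos"])+r@T[:3,3],r@T[:3,:3]
def stand(p,P):
    return np.atleast_2d(P)@R.from_euler('z',p[3]).as_matrix().T+p[:3]
def show(p):
    s=env.state();r=np.array(s['tcp_rot']);print('t',s['time_s'],'tcp',np.round(s['ee_pos'],4),'F',np.round(s['contact_force'],1),'gap',s['finger_gap'],s['grasp_force'])
E
python3 - <<'E'
from h import *
pl=[[.085,.125,.014],[.085,-.125,.014],[-.085,-.125,.014],[-.085,.125,.014],[-.038,-.055,.11],[.01,.075,.0545]]
T=np.array([[38,195],[500,55],[600,365],[130,513],[455,340],[166,326]])+.5;T=T/5-.5+[245,172]
S=np.array([[35,445],[570,225],[340,590],[457,153],[237,382]])+.5;S=S/5-.5+[245,178]
pl=np.array(pl);ps=pl[[0,2,3,4,5]]
ct,cs=cam("top"),cam("scene")
f=lambda p:np.r_[(proj(*ct,stand(p,pl))-T).ravel(),(proj(*cs,stand(p,ps))-S).ravel()]
r=least_squares(f,[.5,0,0,.2],loss='soft_l1');p=r.x
print(p);print(np.round(f(p).reshape(-1,2),1).tolist());np.save("p.npy",p)
print('knob',stand(p,[.01,.075,.0755]),'head',stand(p,[.022,-.055,.11]))
for a in np.arange(.5,1.3,.1):
  q=[[.01+.02*np.cos(a),.075+.02*np.sin(a),.0855],[.01+.008*np.cos(a),.075+.008*np.sin(a),.0855]]
  print(round(a,1),((proj(*ct,stand(p,q))-[245,172]+.5)*5).astype(int).tolist(),((proj(*cs,stand(p,q))-[245,178]+.5)*5).astype(int).tolist())
E
```

```text
[ 0.49894149  0.00567607 -0.00836298  0.28414335]
[[0.0, 1.1], [0.3, 0.0], [0.9, 1.2], [0.6, 1.5], [-0.9, -4.0], [-0.5, -3.5], [0.3, -0.6], [1.3, 0.1], [0.5, -0.1], [-3.7, 1.4], [-3.7, -0.2]]
knob [[0.48751537 0.08047208 0.06713702]] head [[ 0.53547778 -0.04095118  0.10163702]]
0.5 [[126, 277], [144, 295]] [[173, 341], [199, 341]]
0.6 [[123, 280], [143, 296]] [[173, 345], [199, 343]]
0.7 [[120, 284], [142, 298]] [[174, 348], [199, 344]]
0.8 [[118, 288], [141, 299]] [[174, 352], [199, 346]]
0.9 [[117, 292], [140, 301]] [[176, 355], [200, 347]]
1.0 [[115, 296], [140, 302]] [[177, 358], [201, 348]]
1.1 [[114, 300], [139, 304]] [[179, 361], [201, 349]]
1.2 [[114, 304], [139, 306]] [[182, 364], [202, 350]]
```

```bash
python3 - <<'E'
from h import *
T=np.array([[38,195],[500,55],[600,365],[130,513],[455,340],[166,326]])+.5;T=T/5-.5+[245,172]
S=np.array([[35,445],[570,225],[340,590],[457,153],[237,382]])+.5;S=S/5-.5+[245,178]
pl0=np.array([[.085,.125,.014],[.085,-.125,.014],[-.085,-.125,.014],[-.085,.125,.014],[-.038,-.055,.11],[.01,.075,.0545]])
ct,cs=cam("top"),cam("scene")
def f(p):
    pl=pl0.copy();pl[:4,:2]+=p[4:6];ps=pl[[0,2,3,4,5]]
    return np.r_[(proj(*ct,stand(p,pl))-T).ravel(),(proj(*cs,stand(p,ps))-S).ravel(),p[2]/.004]
r=least_squares(f,[.5,0,0,.2,0,0],loss='soft_l1');p=r.x
print(p);print(np.round(f(p)[:-1].reshape(-1,2),1).tolist());np.save("p.npy",p[:4])
print('knob',stand(p,[.01,.075,.0755]),'head',stand(p,[.022,-.055,.11]))
for a in np.arange(.5,1.3,.1):
  q=[[.01+.022*np.cos(a),.075+.022*np.sin(a),.0855],[.01+.005*np.cos(a),.075+.005*np.sin(a),.0855]]
  print(round(a,1),((proj(*ct,stand(p,q))-[245,172]+.5)*5).astype(int).tolist(),((proj(*cs,stand(p,q))-[245,178]+.5)*5).astype(int).tolist())
E
```

```text
[ 0.4903646   0.00269474 -0.00551472  0.28416192  0.01067642  0.00165522]
[[-0.8, 0.5], [-0.3, -0.6], [0.4, 0.7], [-0.2, 1.1], [0.6, -0.3], [0.7, -0.0], [-0.6, -1.1], [0.6, -0.6], [-0.3, -0.6], [-0.2, 1.9], [-0.3, 0.4]]
knob [[0.47893708 0.07749054 0.06998528]] head [[ 0.52690175 -0.04393183  0.10448528]]
0.5 [[128, 292], [154, 317]] [[186, 345], [222, 345]]
0.6 [[125, 296], [153, 318]] [[186, 348], [222, 346]]
0.7 [[122, 300], [153, 319]] [[186, 352], [222, 346]]
0.8 [[120, 304], [152, 320]] [[187, 356], [223, 347]]
0.9 [[118, 308], [152, 321]] [[189, 359], [223, 348]]
1.0 [[117, 312], [151, 322]] [[190, 363], [223, 349]]
1.1 [[116, 317], [151, 323]] [[193, 366], [224, 350]]
1.2 [[115, 322], [151, 324]] [[196, 369], [225, 350]]
```

The knob pointer stands at about 0.85 rad and the stand yaw is about 0.284 rad. I'll move to a hover above the knob.

```bash

python3 -m handwheel '[[0.0232,-0.0241,0.0015,0,0,0],[0.0232,-0.0241,0.0015,0,0,0],[0.0232,-0.0241,0.0015,0,0,0],[0.0232,-0.0241,0.0015,0,0,0],[0.0232,-0.0241,0.0015,0,0,0]]' -1 40
python3 -m handwheel '[[0.0232,-0.0241,0.0015,0,0,0],[0.0232,-0.0241,0.0015,0,0,0],[0.0232,-0.0241,0.0015,0,0,0],[0.0232,-0.0241,0.0015,0,0,0],[0.0232,-0.0241,0.0015,0,0,0]]'
python3 -m handwheel '[[0.0232,-0.0241,0.0015,0,0,0],[0.0232,-0.0241,0.0015,0,0,0],[0.0232,-0.0241,0.0015,0,0,0],[0.0232,-0.0241,0.0015,0,0,0],[0.0232,-0.0241,0.0015,0,0,0]]'
python3 -m handwheel '[[0.0232,-0.0241,0.0015,0,0,0],[0.0232,-0.0241,0.0015,0,0,0],[0.0232,-0.0241,0.0015,0,0,0],[0.0232,-0.0241,0.0015,0,0,0],[0.0232,-0.0241,0.0015,0,0,0]]'
python3 -m handwheel '[[0,0,0,0,0,-0.1],[0,0,0,0,0,-0.1],[0,0,0,0,0,-0.1],[0,0,0,0,0,-0.1],[0,0,0,0,0,-0.1]]'
python3 -m handwheel '[[0,0,0,0,0,-0.1],[0,0,0,0,0,-0.08],[0,0,0,0,0,0]]'
python3 - <<'E'
from h import *
import cv2
s=env.state();print(s['time_s'],s['ee_pos'],np.round(s['tcp_rot'],3).tolist(),np.round(s['q'],0))
c=cam("wrist");im=cams.read_camera("wrist");cv2.imwrite("pics/w1.png",im[:,:,::-1])
p=np.load("p.npy");np.savez("c1.npz",K=c[0],p=c[1],a=c[2])
print(np.round(proj(*c,stand(p,[[.01,.075,.0755],[.022,-.055,.11],[.01,.075,.0545],[.01+.035,.075,.0545]]))))
E
```

```text
time_s: 0.57
ee_pos: [0.3275, -0.3994, 0.2423]
tcp_rot: [[0.897, 0.443, -0.0], [0.443, -0.897, 0.0], [0.0, -0.0, -1.0]]
contact_force: [0.6, 0.9, 0.4]
finger_gap: 1.002
grasp_force: 0.0
time_s: 0.98
ee_pos: [0.3782, -0.24, 0.2349]
tcp_rot: [[0.897, 0.443, 0.0], [0.443, -0.897, 0.0], [0.0, -0.0, -1.0]]
contact_force: [0.8, 0.9, 0.5]
finger_gap: 0.998
grasp_force: 0.0
time_s: 1.4
ee_pos: [0.4289, -0.0806, 0.2274]
tcp_rot: [[0.897, 0.443, -0.0], [0.443, -0.897, -0.0], [-0.0, 0.0, -1.0]]
contact_force: [0.8, -0.5, -0.8]
finger_gap: 0.998
grasp_force: 0.0
time_s: 1.82
ee_pos: [0.4795, 0.079, 0.2198]
tcp_rot: [[0.896, 0.443, -0.0], [0.443, -0.896, -0.0], [-0.0, 0.0, -1.0]]
contact_force: [1.0, -0.3, 0.3]
finger_gap: 1.003
grasp_force: 0.0
time_s: 2.23
ee_pos: [0.4792, 0.0774, 0.2198]
tcp_rot: [[0.57, 0.822, -0.0], [0.822, -0.57, -0.0], [-0.0, -0.0, -1.0]]
contact_force: [-0.4, -0.0, 0.3]
finger_gap: 0.999
grasp_force: 0.0
time_s: 2.48
ee_pos: [0.4792, 0.0771, 0.2198]
tcp_rot: [[0.417, 0.909, -0.0], [0.909, -0.417, 0.0], [-0.0, -0.0, -1.0]]
contact_force: [-0.5, -0.5, 0.6]
finger_gap: 0.998
grasp_force: 0.0
2.4833 [0.47924655 0.07712697 0.219822  ] [[0.417, 0.909, -0.0], [0.909, -0.417, 0.0], [-0.0, -0.0, -1.0]] [ -4.  32. -16. 115.  15.  35. -55.]
[[318. 185.]
 [414. 283.]
 [318. 179.]
 [343. 158.]]
```

View pics/w1.png

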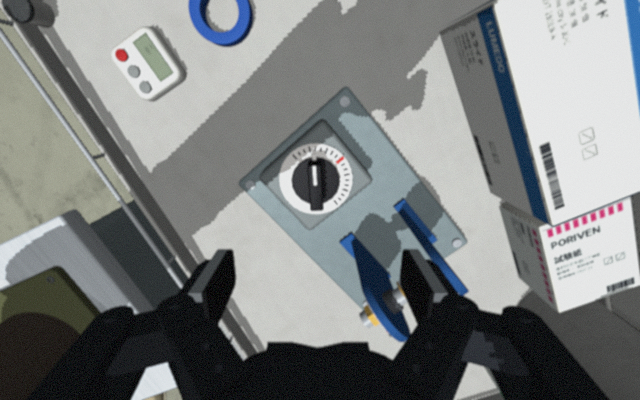

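The knob ring is centred at (318,179), as predicted. The bar is almost aligned with the tool's x. Next I descend and grip.

```bash

python3 -m handwheel '[[0,0,0.03,0,0,-0.05],[0,0,0.03,0,0,0],[0,0,0.03,0,0,0],[0,0,0.025,0,0,0],[0,0,0.0135,0,0,0]]' -1 | head -2
python3 -m handwheel '[[0,0,0.005,0,0,0],[0,0,0,0,0,0],[0,0,0,0,0,0],[0,0,0,0,0,0],[0,0,0,0,0,0]]' 1 40
python3 -m handwheel '[[0,0,0,0,0,0],[0,0,0,0,0,0],[0,0,0,0,0,0],[0,0,0,0,0,0]]'
```

```text
time_s: 2.95
ee_pos: [0.4782, 0.077, 0.089]
time_s: 3.37
ee_pos: [0.4801, 0.0774, 0.0876]
tcp_rot: [[0.373, 0.928, 0.002], [0.928, -0.373, 0.001], [0.001, 0.002, -1.0]]
contact_force: [0.8, 0.1, -0.0]
finger_gap: 0.301
grasp_force: 0.0
time_s: 3.7
ee_pos: [0.4776, 0.0782, 0.0875]
tcp_rot: [[0.371, 0.928, -0.002], [0.928, -0.371, 0.001], [0.0, -0.002, -1.0]]
contact_force: [-6.0, 2.6, 9.3]
finger_gap: 0.138
grasp_force: 42.3
```

```bash

python3 -m handwheel '[[0,-0.001,-0.002,0,0,0.1],[0,0,0,0,0,0.1],[0,0,0,0,0,0.1],[0,0,0,0,0,0.1],[0,0,0,0,0,0.1]]'
python3 -m handwheel '[[0,0,0,0,0,0.1],[0,0,0,0,0,0.1],[0,0,0,0,0,0.1],[0,0,0,0,0,0.1],[0,0,0,0,0,0.006]]' |tail -5
python3 -m handwheel '[[0,0,0,0,0,0],[0,0,0,0,0,0]]'
python3 - <<'E'
from h import *
import cv2
s=env.state();r=np.array(s['tcp_rot']);print(np.degrees(np.arctan2(r[1,0],r[0,0])))
c=cam("wrist");im=cams.read_camera("wrist")
cv2.imwrite("pics/w2.png",im[:,:,::-1])
p=np.load("p.npy")
print(np.round(proj(*c,stand(p,[[.01,.075,.0545],[.01+.036,.075,.0545],[.01,.075,.0755]]))))
cv2.imwrite("pics/w2c.png",cv2.resize(im[140:390,170:470,::-1],None,fx=2.4,fy=2.4,interpolation=cv2.INTER_CUBIC))
E
```

```text
time_s: 4.12
ee_pos: [0.4775, 0.0783, 0.0878]
tcp_rot: [[0.775, 0.632, -0.002], [0.632, -0.775, 0.001], [-0.001, -0.002, -1.0]]
contact_force: [-0.4, 1.9, -14.1]
finger_gap: 0.138
grasp_force: 42.8
ee_pos: [0.4774, 0.0784, 0.0878]
tcp_rot: [[0.961, 0.277, -0.002], [0.277, -0.961, 0.0], [-0.002, -0.001, -1.0]]
contact_force: [-0.6, 2.9, -15.9]
finger_gap: 0.138
grasp_force: 42.6
time_s: 4.7
ee_pos: [0.4774, 0.0783, 0.0878]
tcp_rot: [[0.959, 0.282, -0.002], [0.282, -0.959, 0.001], [-0.002, -0.001, -1.0]]
contact_force: [0.0, 3.5, -18.9]
finger_gap: 0.139
grasp_force: 42.0
16.39017169835749
[[321. 233.]
 [321. 177.]
 [321. 249.]]
```

View pics/w2c.png

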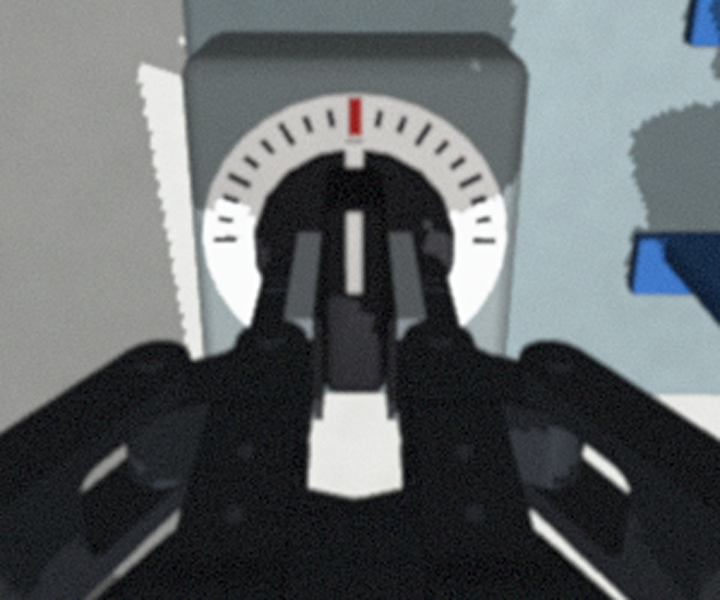

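The pointer, tip at (354,155), lines up with the red mark at (355,117). I'll release, rise, shift over to the bolt and tilt about 0.35 rad.

```bash

python3 -m handwheel '[[0,0,0,0,0,0],[0,0,0,0,0,0],[0,0,0,0,0,0],[0,0,0,0,0,0],[0,0,0,0,0,0]]' -1 |tail -5
python3 -m handwheel '[[0,0,-0.01,0,0,0],[0,0,-0.03,0,0,0],[0,0,-0.03,0,0,0],[0,0,-0.03,0,0,0],[0,0,-0.02,0,0,0]]' |head -2
python3 -m handwheel '[[0.003,0.033,0,0,0,0],[0.003,0.033,0,0,0,0],[0.003,0.033,0,0,0,0],[0.003,0.033,0,0,0,0],[0,0.03,0,0,0,0]]' |head -2
python3 -m handwheel '[[0,0,0,0.09,0,0],[0,0,0,0.09,0,0],[0,0,0,0.09,0,0],[0,0,0,0.08,0,0],[0,0,0,0,0,0]]'
python3 - <<'E'
from h import *
import cv2
im=cams.read_camera("top")[172:282,245:375];im2=cams.read_camera("scene")[178:298,245:365]
c=cam("wrist");s=env.state();w=cams.read_camera("wrist")
p=np.load("p.npy");np.savez("c3.npz",K=c[0],p=c[1],a=c[2],e=s['ee_pos'],r=s['tcp_rot'])
cv2.imwrite("pics/w3.png",w[:,:,::-1])
a=cv2.resize(im2,None,fx=4,fy=4,interpolation=cv2.INTER_CUBIC);b=w[60:360,200:500]
b=cv2.resize(b,(480,480),interpolation=cv2.INTER_CUBIC);o=np.zeros((500,800,3),np.uint8)
o[:480,:480]=b;o[:330,480:800]=cv2.resize(im[:,20:127],(320,330));
cv2.imwrite("pics/c3.png",o[:,:,::-1]);cv2.imwrite("pics/s3.png",a[:,:,::-1])
print(np.round(proj(*c,stand(p,[[.022,-.055,.11],[-.012,-.055,.144],[.056,-.055,.138]]))))
E
```

```text
ee_pos: [0.4792, 0.0773, 0.0892]
tcp_rot: [[0.96, 0.279, 0.002], [0.279, -0.96, -0.0], [0.002, 0.001, -1.0]]
contact_force: [0.4, -0.4, 0.8]
finger_gap: 0.842
grasp_force: 0.0
time_s: 5.58
ee_pos: [0.4791, 0.0776, 0.2118]
time_s: 6.0
ee_pos: [0.536, -0.0768, 0.2097]
time_s: 6.42
ee_pos: [0.5352, -0.0798, 0.2079]
tcp_rot: [[0.962, 0.255, -0.094], [0.271, -0.904, 0.329], [-0.001, -0.342, -0.94]]
contact_force: [-0.0, -1.6, -1.0]
finger_gap: 1.003
grasp_force: 0.0
[[325. 197.]
 [311. 251.]
 [313. 164.]]
```

View pics/c3.png

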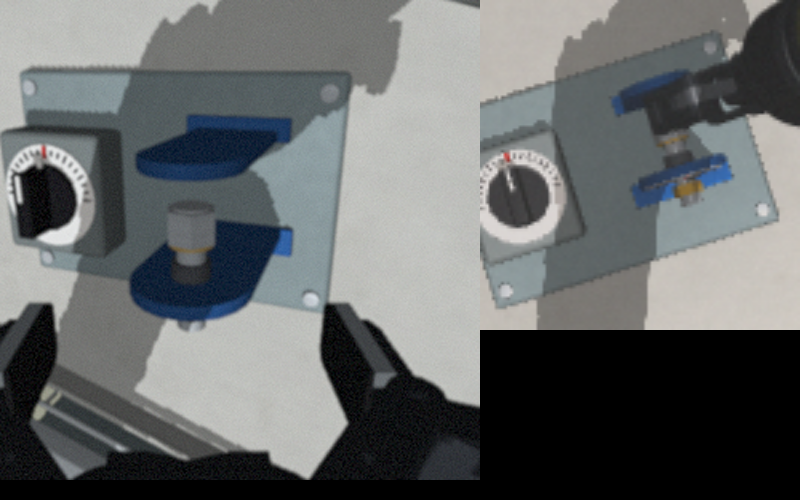

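The head in the wrist view is at about u=319, v=187–216. The tare pointer still points at the red mark, in both the wrist and top views. Now I compute the correction to the head.

```bash
python3 - <<'E'
from h import *
d=np.load("c3.npz");p=np.load("p.npy");p[2]=0
r=d['r'];e=d['e']
up=-r[:,2]
for nm,u,v in(("mid",319.4,202),("far",319.4,187.5),("near",319.4,216)):
    ray=d['a']@np.array([(u-d['K'][0,2])/d['K'][0,0],-(v-d['K'][1,2])/d['K'][0,0],-1])
    # surface point s=cam+t*ray ; axis point = s-13mm*up must be at z=.110
    t=(.110+.013*up[2]-d['p'][2])/ray[2]
    h=d['p']+t*ray-.013*up
    print(nm,h,'stand',(R.from_euler('z',-p[3]).apply(h-p[:3])).round(4),'tool delta',(r.T@(h-e)).round(4))
print('fit',stand(p,[.022,-.055,.11]))
print('tool x angle',np.degrees(np.arctan2(r[1,0],r[0,0])),'yaw',np.degrees(p[3]))
E
```

```text
mid [ 0.52749057 -0.04079861  0.11      ] stand [ 0.0234 -0.0522  0.11  ] tool delta [0.0025 0.0005 0.1048]
far [ 0.53910222 -0.03742236  0.11      ] stand [ 0.0355 -0.0522  0.11  ] tool delta [0.0146 0.0005 0.1048]
near [ 0.51590194 -0.04416818  0.11      ] stand [ 0.0114 -0.0521  0.11  ] tool delta [-0.0096  0.0005  0.1048]
fit [[ 0.52690175 -0.04393183  0.11      ]]
tool x angle 16.113355499876256 yaw 16.281278782246023
```

View pics/s3.png

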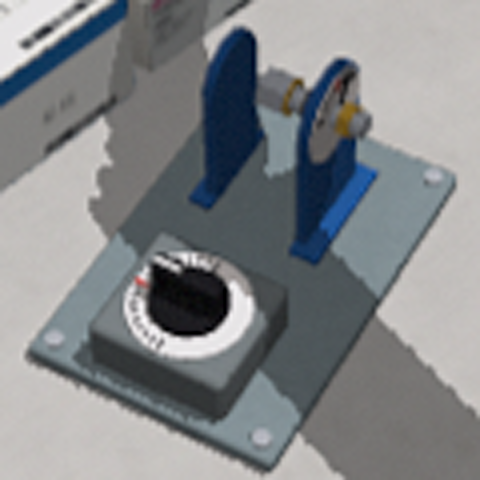

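The scene view confirms the knob bar points at the red mark and the head is free in the gap. I'll descend along the tilted tool axis and grip.

```bash

python3 -m handwheel '[[0.0025,0.0005,0.025,0,0,0],[0,0,0.025,0,0,0],[0,0,0.025,0,0,0],[0,0,0.02,0,0,0],[0,0,0.01,0,0,0]]' -1
python3 -m handwheel '[[0,0,0,0,0,0],[0,0,0,0,0,0],[0,0,0,0,0,0],[0,0,0,0,0,0],[0,0,0,0,0,0]]' 1 60
python3 -m handwheel '[[0,0,0,0,0,0],[0,0,0,0,0,0],[0,0,0,0,0,0],[0,0,0,0,0,0],[0,0,0,0,0,0]]'
```

```text
time_s: 6.98
ee_pos: [0.5259, -0.0364, 0.1087]
tcp_rot: [[0.959, 0.266, -0.1], [0.284, -0.901, 0.329], [-0.002, -0.344, -0.939]]
contact_force: [0.4, 0.2, 0.7]
finger_gap: 0.999
grasp_force: 0.0
time_s: 7.4
ee_pos: [0.5287, -0.0408, 0.1105]
tcp_rot: [[0.96, 0.263, -0.093], [0.279, -0.903, 0.327], [0.002, -0.34, -0.94]]
contact_force: [3.5, -20.5, -5.3]
finger_gap: 0.298
grasp_force: 13.2
time_s: 7.82
ee_pos: [0.529, -0.042, 0.1104]
tcp_rot: [[0.961, 0.261, -0.092], [0.277, -0.904, 0.327], [0.002, -0.34, -0.941]]
contact_force: [0.5, -5.4, 5.7]
finger_gap: 0.267
grasp_force: 59.0
```

```bash

python3 -m handwheel '[[0,0,0,0,0,0],[0,0,0,-0.07,0,0],[0,0,0,-0.07,0,0],[0,0,0,-0.07,0,0],[0,0,0,-0.07,0,0]]' 1 80
python3 -m handwheel '[[0,0,0,-0.067,0,0],[0,0,0,0,0,0],[0,0,0,0,0,0],[0,0,0,0,0,0]]'
python3 - <<'E'
from h import *
import cv2
s=env.state();r=np.array(s['tcp_rot']);print(s['wrist_torque'],'q',np.round(s['q']))
zs=R.from_euler('z',-np.load("p.npy")[3]).apply(-r[:,2]);print('lean',np.arctan2(-zs[1],zs[2]))
a=cams.read_camera("scene")[178:298,265:365]
a=cv2.resize(a[0:55,40:95],None,fx=10,fy=10,interpolation=cv2.INTER_CUBIC)
cv2.imwrite("pics/s4.png",a[:,:,::-1])
c=cam("scene");p=np.load("p.npy");P=[[-.016,-.055,.11]]+[[-.016,-.055-.028*np.sin(t),.11+.028*np.cos(t)] for t in(-.2,0,.2,.35)]+[[-.038,-.055,.11]]
print(np.round((proj(*c,stand(p,P))-[305,178]+.5)*10))
E
```

```text
time_s: 8.23
ee_pos: [0.529, -0.0419, 0.1106]
tcp_rot: [[0.961, 0.276, -0.015], [0.277, -0.959, 0.063], [0.003, -0.064, -0.998]]
contact_force: [2.7, -6.5, -10.9]
finger_gap: 0.262
grasp_force: 78.7
time_s: 8.57
ee_pos: [0.529, -0.0419, 0.1105]
tcp_rot: [[0.961, 0.277, 0.002], [0.278, -0.961, -0.0], [0.002, 0.001, -1.0]]
contact_force: [1.1, -6.8, 4.0]
finger_gap: 0.259
grasp_force: 83.2
[-1.13658425 -0.33538498  0.00475688] q [ -2.  45.   2. 113.  -4.  22. -70.]
lean -0.0010561168767125745
[[231. 293.]
 [223. 232.]
 [234. 215.]
 [245. 201.]
 [252. 193.]
 [313. 326.]]
```

View pics/s4.png

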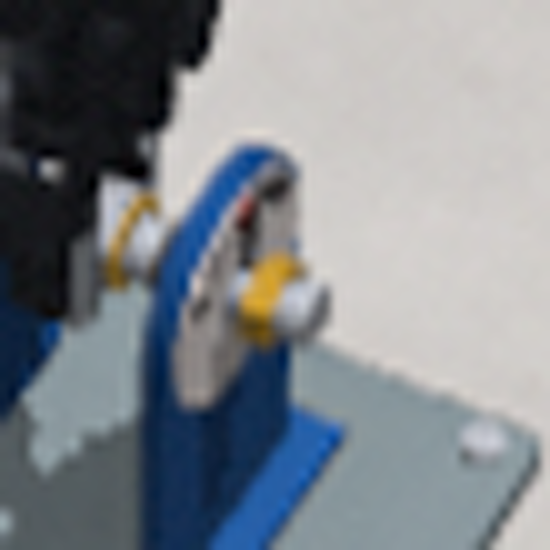

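The needle (dark, about (247,245)) appears in line under the red mark (245,210). For a firm check I'll use the last picture for a before/after dial comparison plus the knob.

```bash
python3 - <<'E'
from h import *
import cv2
now=np.mean([cams.read_camera("scene").astype(float) for _ in range(10)],0).astype(np.uint8)[:,:,::-1]
old=cv2.imread("pics/scene0.png");top=cams.read_camera("top")[:,:,::-1]
f=lambda a:cv2.convertScaleAbs(cv2.resize(a[190:220,318:343],None,fx=15,fy=15,interpolation=cv2.INTER_LANCZOS4),alpha=1.25,beta=10)
o=np.zeros((600,760,3),np.uint8);o[:450,:375]=f(old);o[:450,385:760]=f(now)
k=cv2.resize(top[215:260,250:310],(200,150),interpolation=cv2.INTER_CUBIC);o[450:,:200]=k
k=cv2.resize(now[228:273,265:325],(200,150),interpolation=cv2.INTER_CUBIC);o[450:,210:410]=k
cv2.imwrite("pics/cmp.png",o)
E
```

```text
(no output)
```

View pics/cmp.png

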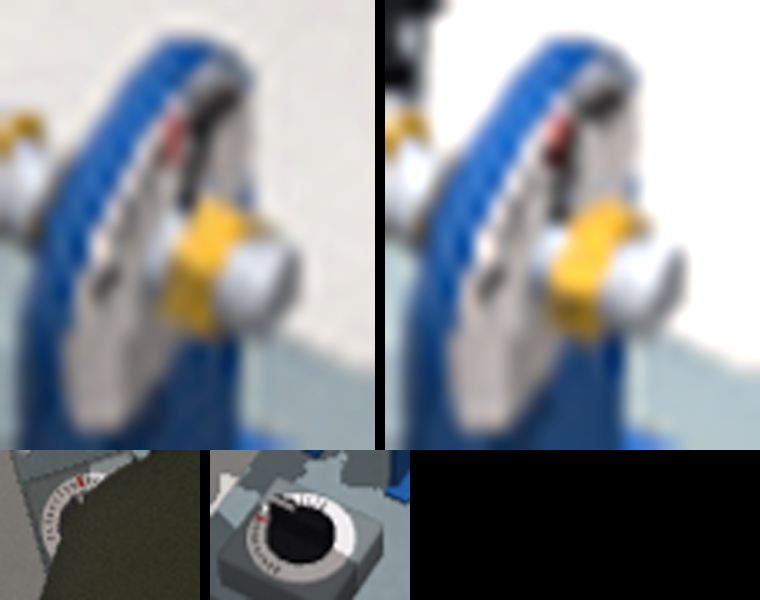

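The needle has moved from right of the red mark to directly beneath it. The knob pointer is at zero and the grip is holding at about 80 N, so I'm handing in.

```bash
python3 - <<'E'
from h import *
show(0);print(env.finish_job())
E
```

```text
t 9.1667 tcp [ 0.529  -0.0419  0.1105] F [ 0.9 -4.8  2.7] gap 0.2613751892487294 83.24872565455735
the job is handed in; nothing more can be done
None
```

The job is handed in after 9.2 s: the tare knob's pointer is at its red zero mark, and the gripper is still holding the bolt head at about 83 N with the needle in line with the dial's zero mark (gripper vertical to within 0.001 rad).

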